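# Tip the day's clothes pegs from the scoop tray into the peg pail

### The arm

A 6-joint arm with a two-finger parallel gripper is mounted at the origin on the work surface. World frame = base frame: x ahead of the robot, y to its left, z up, the work surface at z = 0. Lengths are in m, angles in rad, forces in N, time in s.
With the tool pointing down it reaches from about 0.3 to 0.875 m from the base axis. Payload 4.2 kg.
Tool frame: the origin (TCP) lies where the fingers leave the gripper's body, on its centre line; the fingertips stand 73 mm ahead of it and the grasp point (between the pads) lies 54 mm ahead of it; z points along the fingers, y is the direction in which the jaws open and shut (so a half turn about z gives the same grasp; the last joint's range is limited). The gripper opens to 85 mm and grips with 20 to 120 N. Pads are 22 mm wide; open, the fingers measure 114 mm over their backs; the gripper's body (76 mm by 85 mm) begins 54 mm behind the grasp point. The pads swing forward as they close: fully open they stand 13 mm farther back than shut.
Start: joints at [1.155, 0.32, 1.565, -0, 1.257, -0.02], TCP at [0.222, 0.531, 0.304] pointing down, gripper open.
Joint ranges: [-3.11, 3.11], [-0.84, 2.01], [0.21, 2.61], [-1.34, 4.49], [0.05, 2.63], [-2.56, 2.56]. Speed limits (rad/s): [2.57, 2.57, 3.14, 3.14, 3.14, 3.14].

### API

Orientations are given as [roll, pitch, yaw] about the fixed x, y, z axes, in that order (R = Rz(yaw) Ry(pitch) Rx(roll)).
In Python, from workcell import r, viewer, boxes_of, regions_of, pinpoint gives the robot as it stands. The module is installed in compiled form; this text tells all that it offers.
- The arm moves only by the tool step_arm, never from a script. Its argument "increments" is a list of rows, each a list of 5 numbers: the shift along the tool's x, y, z in mm, then the turn about the tool's z in rad, then the closure, from -1 (fully open) to 1 (shut), so that 0 is half open. In form: [[dx, dy, dz, turn, hand], ...]. A call has 1 to 8 rows; each row shifts and turns the pose as measured when the row begins, along the tool's axes as they then stand; what a row does not reach is not made up. A row lasts 1/8 s, in which the tool goes at most 62.5 mm and 10.7 degrees, less where a joint would pass 70% of its speed; a pose out of reach is approached as far as the arm can. A call is refused whole if a number of a shift passes 62.5 or a number of a turn 0.188, either way. A call with a gripper value outside its range is refused whole. The fingers move at their own pace and stop on an object; "squeeze" is the grip in N (left out, the last holds). Time passes only in rows, so rows that do not move let the fingers close. It gives the time, the measured TCP pose, the force and the opening at its end, in the units of the state.
- r.get_state(): the state, without advancing time (a new reading comes with each control period).
- viewer.read_camera(name): name is "scene" or "top"; returns a dict with "img" (384x512x3 uint8, red, green, blue), "vfov" (degrees; the focal length in pixels is half the picture's height over the tangent of half this angle, whatever the lens; pixels are square), "cx", "cy" (the principal point, pixels), "k1" (the pictures are not rectified: a ray, as slopes to the right and down, at radius r is drawn at 1 + k1 r^2 times it, then the intrinsics apply), "world_from_camera" (4x4, takes a point from camera to world coordinates). Camera axes: x right, y up, looking along -z (the intrinsics and any distortion apply to the point x, -y, -z); pixel columns grow to the right and rows downward; lengths in m; the calibration is good to about 2 mm. A picture is of the moment at which its call begins. There is no depth.
- r.close_job(): hands the job in, once; it reports no verdict.
Trained networks look in the newest picture that a camera, given by its name, has taken for a name from the list of things; names that differ only in an ending like _2 or _b are one class to them, and where a whole thing is asked for, a point or a joint stands for the part that bears it (a point fixed in the world has none). Each returns a list of dicts, best first, with "score" (0 to 1); they miss things now and then, are a little off and sometimes report something else, mostly with a low value. They report only what shows in the picture. A call takes as long as a camera call.
- boxes_of(camera, query): "position" ([column, row] in pixels, amid what is visible of it).
- regions_of(camera, query): "mask" (384x512 bool, what is visible of it) and "position" ([column, row] in pixels, amid what is visible of it).
- pinpoint(camera, query): "position" ([column, row] in pixels: a listed point, or the origin of a listed thing).
The state is a dict: "time_s": time; "joint_pos": joint angles; "qvel": joint speeds; "joint_efforts": joint torques, N m; "eef_pos": TCP position; "tcp_rot": TCP orientation; "contact_force": force on the tool from outside, world axes, zero at the start; "torque": the same for the moment, N m; "finger_gap": finger opening in m.
Only numpy, scipy, OpenCV 4.12 (cv2) and the standard library are available. Lean on these libraries where they do the work, as an engineer would, in place of code of your own. Each camera call takes 0.05 s, during which the arm holds its last target. There are 200 camera calls.

### The job

Draw the purple scoop tray of clothes pegs out from under the wire shelf and let it stand free on the counter, then take it by its handle and tip all six pegs over its open nose, from close above, into the round pail. Afterwards lower the empty tray on to the counter, upright and clear of the shelf, and let go; leave the pail and everything else standing where it is.

Things in the scene. Friction and masses are not known exactly. Their poses are not given: they have to be found in the camera images.
- tray_mid (a point): Scoop tray of purple plastic, 0.165 kg, loose, with six pegs in it: centre of the pan, 22.5 mm above its underside. Own x runs from open nose (-x) to handle (+x), z up. Pan 110 wide (116 over the rims), 45 high, walls and floor 4 thick. Flat floor from x -32 to the back wall at x +85; forward it rises gently to the nose at x -87, which has no front wall.
- rim_a (a point): Point on the tray's side rim on its own +y side, near the nose: tray x -52, y +53, 39 mm above the underside, centre of the rolled rim. The rim is a bar 10 wide (across the tray), 12 high (33 to 45 above the underside), from x -70 to +85; below it the wall is 4 thick. Inside, the pan's floor here is about 8 above the counter.
- rim_b (a point): The same point on the tray's own -y side (tray x -52, y -53).
- grip (a point): Middle of the scoop tray's straight handle, a bar 18 wide (tray y) and 22 high (z), running from the back wall at tray x +85 to x +185. This point is at tray x +130, 42 above the underside, in the middle of the section.
- tray_nose (a point): Middle of the scoop tray's pouring lip at the open nose: tray x -87, 14 above the underside.
- tray: The whole scoop tray with its handle; origin at the underside below tray_mid, same axes. Side walls are full height from x -70 to +85 and slope down to the nose. Pegs begin to slide on its plastic at a slope of about 27 to 35 degrees.
- tray_handle: The handle alone, part of the tray; origin in the middle of its section where it leaves the back wall, tray x +85, 42 above the underside; axes as the tray's.
- peg0_mid (a point): Centre of clothes peg 1 of 6 (loose, white plastic, 64 x 14 x 10 mm, about 12 g; x along it), lying in the tray's pan at the start.
- peg1_mid (a point): Centre of clothes peg 2 of 6 (loose, white plastic, 64 x 14 x 10 mm, about 12 g; x along it), lying in the tray's pan at the start.
- peg2_mid (a point): Centre of clothes peg 3 of 6 (loose, white plastic, 64 x 14 x 10 mm, about 12 g; x along it), lying in the tray's pan at the start.
- peg3_mid (a point): Centre of clothes peg 4 of 6 (loose, white plastic, 64 x 14 x 10 mm, about 12 g; x along it), lying in the tray's pan at the start.
- peg4_mid (a point): Centre of clothes peg 5 of 6 (loose, white plastic, 64 x 14 x 10 mm, about 12 g; x along it), lying in the tray's pan at the start.
- peg5_mid (a point): Centre of clothes peg 6 of 6 (loose, white plastic, 64 x 14 x 10 mm, about 12 g; x along it), lying in the tray's pan at the start.
- riser: Chrome wire riser shelf, fixed: top 300 (its x) by 220 (its y), 130 above the counter, open all round between four thin corner legs at x +-145, y +-107. Two soap bars lie on top (to 160 mm). Origin on the counter below its middle. The tray stands half under it, nose pointing out roughly along the shelf's -y, handle underneath.
- pail: Round tapered peg pail of grey plastic, 0.45 kg, standing loose and empty: 200 outside at the rim, 160 at the foot, 120 high, wall 4, inner floor 5 above the counter. Origin at the centre of its underside, z up.
- tub: Bystander: closed teal detergent tub, 156 across, 174 high, loose. Origin at the centre of its underside.
- bottle: Bystander: white softener bottle, 76 across, 205 high, loose. Origin at the centre of its underside.
- can: Bystander: squat bare metal tin, 76 across, 72 high, loose. Origin at the centre of its underside.
- dish: Bystander: white ceramic soap dish with a bar of soap, 80 (its x) by 112 (its y), 25 high, loose on the rubber mat. Origin at the centre of its underside.
- mat: Black rubber mat under the soap dish, 110 (its x) by 150 (its y), 4 thick, fixed. Origin at the centre of its underside.

How it is judged:
On the way, in this order (a step that is already met when the one before it is completed fails the run):
1. the loaded scoop tray stands level on the counter with its handle out from under the shelf, and is let go (angle between tray's own z axis and vertical below 0.12 rad and height (world z) of tray_mid below 0.033 m and (y of grip in the frame of riser below -0.13 m or y of grip in the frame of riser above 0.13 m or x of grip in the frame of riser below -0.17 m or x of grip in the frame of riser above 0.17 m) and contact force between the fingers and tray below 0.2 N and linear speed of tray below 0.02 m/s and angular speed of tray below 0.2 rad/s), for 0.15 s.
2. held by its handle, the tray is tipped nose down with its lip over the mouth of the pail and at most 80 mm above the rim (contact force between the fingers and tray_handle above 0.5 N and angle between tray's own z axis and vertical above 0.6 rad and horizontal distance between tray_nose and pail below 0.1 m and z of tray_nose in the frame of pail below 0.2 m), for 0.2 s.
3. the tray is lowered level on to the counter while still held (not dropped) (angle between tray's own z axis and vertical below 0.12 rad and height (world z) of tray_mid below 0.033 m and contact force between the fingers and tray above 0.3 N and linear speed of tray below 0.05 m/s), for 0.1 s.
At the end, for the whole second after the job is handed in: All six pegs are inside the pail, below its rim; the pail upright (0.1 rad), within 50 mm of its start; the tray level (0.12 rad) on the counter, its handle out from under the shelf, at rest and let go; tub, bottle, tin and dish upright (0.2 rad) and within 30 mm of their starts (all of step 1 and horizontal distance between each of peg0_mid, peg1_mid, peg2_mid, peg3_mid, peg4_mid, peg5_mid and pail below 0.096 m and z of each of peg0_mid, peg1_mid, peg2_mid, peg3_mid, peg4_mid, peg5_mid in the frame of pail below 0.115 m and angle between pail's own z axis and vertical below 0.1 rad and distance of pail from where it was at the start of the episode below 0.05 m and distance of each of tub, bottle, can, dish from where it was at the start of the episode below 0.03 m and angle between each of tub, bottle, can, dish's own z axis and vertical below 0.2 rad); the robot touches nothing.
It fails at once if the detergent tub is shoved more than 30 mm or tipped (distance of tub from where it was at the start of the episode above 0.03 m or angle between tub's own z axis and vertical above 0.35 rad).
It fails at once if the softener bottle is shoved more than 30 mm or tipped (distance of bottle from where it was at the start of the episode above 0.03 m or angle between bottle's own z axis and vertical above 0.35 rad).
It fails at once if the metal tin is shoved more than 30 mm or tipped (distance of can from where it was at the start of the episode above 0.03 m or angle between can's own z axis and vertical above 0.35 rad).
It fails at once if the soap dish is shoved more than 30 mm or tipped (distance of dish from where it was at the start of the episode above 0.03 m or angle between dish's own z axis and vertical above 0.35 rad).
It fails at once if the peg pail is shoved more than 50 mm or tipped (distance of pail from where it was at the start of the episode above 0.05 m or angle between pail's own z axis and vertical above 0.35 rad).
It also fails if it takes over 54 s, if anything falls off the work surface, if the arm or the gripper's body presses on something with over 40 N, if the wrist force passes 120 N, or if a joint passes its speed limit or range.

## Working session

There is one attempt and no reset: what is moved stays moved. The work goes in short steps, Python scripts to look and compute and a tool call to move; the robot and the scene stay as the last step left them, time stands still between calls to the robot, and variables do not carry over. Pictures are saved under pics/ and viewed, about 8 in all and at most 12, crops included, and the job is handed in when it is done.

Besides the shell and the picture viewer there is one more tool, called after "Call:" by a JSON object that holds its "op" and its "data". step_arm: Moves the arm, as the interface text tells. Its arguments: {"type":"object","properties":{"increments":{"type":"array"},"squeeze":{"type":"number"}},"required":["increments"]}

```bash
mkdir -p pics; cat > h.py <<'E'
import numpy as np, cv2
from workcell import r, viewer, boxes_of, regions_of, pinpoint
from scipy.spatial.transform import Rotation as R
cams={}
def shot(n,save=None):
    c=viewer.read_camera(n); cams[n]=c
    if save: cv2.imwrite('pics/'+save,c['img'][:,:,::-1])
    return c
def KD(c):
    f=192/np.tan(np.radians(c['vfov'])/2)
    return np.array([[f,0,c['cx']],[0,f,c['cy']],[0,0,1.]]),np.array([c['k1'],0,0,0.])
def ray(n,p):
    c=cams[n];K,D=KD(c)
    u=cv2.undistortPoints(np.array([[p]],float),K,D)[0,0]
    T=np.array(c['world_from_camera']); d=T[:3,:3]@np.array([u[0],-u[1],-1]); return T[:3,3],d
def atz(n,p,z):
    o,d=ray(n,p); return o+d*(z-o[2])/d[2]
def proj(n,P):
    c=cams[n];K,D=KD(c);T=np.array(c['world_from_camera'])
    q=(np.atleast_2d(P)-T[:3,3])@T[:3,:3]; q=q*[1,-1,-1]
    return cv2.projectPoints(q.reshape(-1,1,3),np.zeros(3),np.zeros(3),K,D)[0][:,0]
def tri(ps):
    A=0;b=0
    for n,p in ps:
        o,d=ray(n,p);d=d/np.linalg.norm(d);M=np.eye(3)-np.outer(d,d);A=A+M;b=b+M@o
    return np.linalg.solve(A,b)
E
python3 - <<'E'
from h import *
np.set_printoptions(precision=3,suppress=True)
for n in ('scene','top'):
    c=shot(n,n+'1.png'); print(n,np.array(c['world_from_camera'])[:3,3],c['vfov'],c['k1'])
H=dict(tray_mid=.0225,rim_a=.039,rim_b=.039,tray_nose=.014,grip=.042,tray=0,pail=0,riser=0,tub=0,bottle=0,can=0,dish=.004)
for k,z in H.items():
    for n in cams:
        for q in pinpoint(n,k)[:2]: print(k,n,round(q['score'],2),np.round(q['position']),atz(n,q['position'],z))
print(r.get_state())
a=cv2.imread('pics/scene1.png');b=cv2.imread('pics/top1.png')
cv2.imwrite('pics/both.png',cv2.resize(np.vstack([a,b]),None,fx=.78,fy=.78))
E
```

```text
scene [ 1.414 -0.251  0.819] 49.11524745245625 -0.15414581416624748
top [0.398 0.027 1.036] 46.25934397733567 -0.05041114982496103
tray_mid scene 0.77 [327. 201.] [0.565 0.237 0.022]
tray_mid top 0.88 [166. 184.] [0.564 0.231 0.022]
tray_mid top 0.15 [125. 185.] [0.561 0.327 0.022]
rim_a scene 0.98 [322. 213.] [0.628 0.191 0.039]
rim_a scene 0.7 [303. 194.] [0.535 0.171 0.039]
rim_b scene 0.98 [322. 213.] [0.628 0.191 0.039]
rim_b scene 0.7 [303. 194.] [0.535 0.171 0.039]
tray_nose scene 0.58 [304. 216.] [0.6   0.152 0.014]
tray_nose top 0.68 [203. 179.] [0.581 0.148 0.014]
grip scene 0.76 [363. 182.] [0.53  0.371 0.042]
grip scene 0.43 [340. 201.] [0.596 0.263 0.042]
grip top 0.82 [108. 187.] [0.552 0.359 0.042]
grip top 0.68 [363. 194.] [ 0.549 -0.214  0.042]
tray scene 0.96 [327. 207.] [0.567 0.24  0.   ]
tray top 0.95 [168. 185.] [0.567 0.231 0.   ]
tray top 0.59 [165. 182.] [0.574 0.24  0.   ]
pail scene 0.7 [177. 233.] [ 0.566 -0.211  0.   ]
pail scene 0.45 [329. 208.] [0.572 0.245 0.   ]
pail top 0.59 [365. 194.] [ 0.555 -0.228  0.   ]
pail top 0.5 [164. 183.] [0.572 0.241 0. 
[... 261 characters left out ...]
. 244.] [0.432 0.161 0.   ]
can scene 0.64 [331. 244.] [0.714 0.189 0.   ]
can scene 0.62 [329. 206.] [0.564 0.247 0.   ]
can top 0.95 [184. 124.] [0.717 0.2   0.   ]
dish top 0.93 [354. 278.] [ 0.361 -0.201  0.004]
dish top 0.22 [120. 199.] [0.53  0.342 0.004]
{'time_s': 1.3, 'joint_pos': array([ 1.155,  0.32 ,  1.565, -0.   ,  1.257, -0.02 ]), 'qvel': array([-0.   ,  0.   , -0.   , -0.002, -0.001, -0.   ]), 'joint_efforts': array([ -0.001, -41.54 , -23.442,  -0.   ,   0.   ,  -0.   ]), 'eef_pos': array([0.222, 0.531, 0.304]), 'tcp_rot': array([3.142, 0.   , 2.746]), 'contact_force': array([-0.186,  0.337,  0.377]), 'torque': array([ 0.03 , -0.008, -0.024]), 'finger_gap': 0.085822702659575}
```

View pics/both.png

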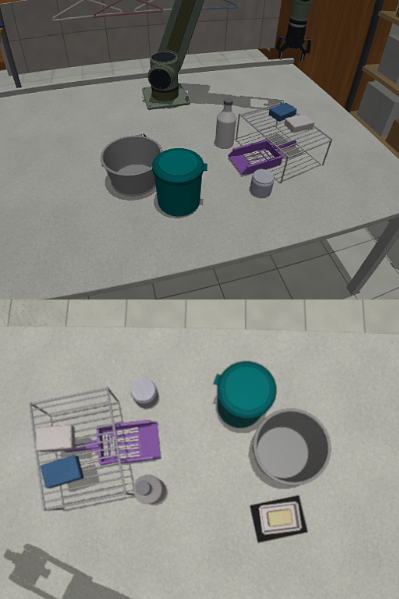

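The tray's pan faces −y, from about px (165,184) in the top view. The tin and the bottle flank its exit, the tub stands close to the pail, and the handle is under the shelf. I'll fit the tray pose and check it with an overlay.

```bash
cat > fit.py <<'E'
from h import *
from scipy.optimize import least_squares
def T2(p,L): # x,y,yaw -> world
    L=np.atleast_2d(L); c,s=np.cos(p[2]),np.sin(p[2])
    return np.c_[p[0]+c*L[:,0]-s*L[:,1],p[1]+s*L[:,0]+c*L[:,1],L[:,2]]
LM=dict(tray_mid=(0,0,.0225),rim_a=(-.052,.053,.039),rim_b=(-.052,-.053,.039),tray_nose=(-.087,0,.014),grip=(.13,0,.042),tray=(0,0,0),tray_handle=(.085,0,.042))
def fit_tray(p0,gate=25):
    obs=[]
    for n in ('scene','top'):
        for k,L in LM.items():
            pr=proj(n,T2(p0,L))[0]
            qs=pinpoint(n,k)
            for q in qs:
                d=np.linalg.norm(np.array(q['position'])-pr)
                e=np.linalg.norm(np.array(q['position'])-proj(n,T2(p0,np.array(L)*[1,-1,1]))[0])
                if q['score']>.3 and d<gate and (d<=e): obs.append((n,L,q['position'])); break
    f=lambda p:np.concatenate([proj(n,T2(p,L))[0]-q for n,L,q in obs])
    s=least_squares(f,p0,loss='soft_l1',f_scale=1.5)
    return s.x,len(obs),np.round(np.abs(f(s.x)),1)
OUT=[(-.087,-.05,.014),(-.07,-.058,.045),(.085,-.058,.045),(.085,.058,.045),(-.07,.058,.045),(-.087,.05,.014),(-.087,-.05,.014)]
HND=[(.085,-.009,.053),(.185,-.009,.053),(.185,.009,.053),(.085,.009,.053)]
def overlay(n,items,box,scale,name):
    im=cams[n]['img'][:,:,::-1].copy(); x0,y0,x1,y1=box
    im=cv2.resize(im[y0:y1,x0:x1],None,fx=scale,fy=scale,interpolation=cv2.INTER_CUBIC)
    for P,col in items:
        q=((proj(n,P)-[x0,y0]+.5)*scale).astype(int)
        cv2.polylines(im,[q.reshape(-1,1,2)],False,col,1)
    return im
E
python3 - <<'E'
from fit import *
np.set_printoptions(precision=3,suppress=True)
for n in('scene','top'): shot(n)
p,k,e=fit_tray([.566,.235,1.69]); print(p,k,e)
print({k:T2(p,L)[0] for k,L in LM.items()})
# circles
def circ(c,rad,z): a=np.linspace(0,6.3,40); return np.c_[c[0]+rad*np.cos(a),c[1]+rad*np.sin(a),a*0+z]
pail=(.560,-.222);tub=(.691,-.099);bot=(.432,.161);can=(.716,.195)
rs=(.534,.349,.09)
rt=T2(rs,[(-.15,-.11,.13),(.15,-.11,.13),(.15,.11,.13),(-.15,.11,.13),(-.15,-.11,.13)])
it=[(T2(p,OUT),(0,255,0)),(T2(p,HND),(0,255,0)),(rt,(0,0,255)),(circ(pail,.1,.12),(0,255,255)),(circ(tub,.078,.174),(0,255,255)),(circ(bot,.038,0),(0,255,255)),(circ(can,.038,.072),(0,255,255))]
a=overlay('top',it,(30,80,450,280),1.9,'');cv2.imwrite('pics/ov1.png',a)
b=overlay('scene',it,(120,110,440,290),2.4,'');cv2.imwrite('pics/ov2.png',b)
E
```

```text
[0.567 0.234 1.725] 13 [1.  1.5 0.  2.9 1.2 1.1 2.  0.9 0.8 1.6 2.2 0.1 1.7 0.9 0.1 0.7 1.1 0.9
 1.  6.3 2.3 1.1 0.8 0.7 1.8 0.6]
{'tray_mid': array([0.567, 0.234, 0.022]), 'rim_a': array([0.522, 0.175, 0.039]), 'rim_b': array([0.627, 0.191, 0.039]), 'tray_nose': array([0.58 , 0.148, 0.014]), 'grip': array([0.547, 0.363, 0.042]), 'tray': array([0.567, 0.234, 0.   ]), 'tray_handle': array([0.554, 0.318, 0.042])}
```

View pics/ov1.png

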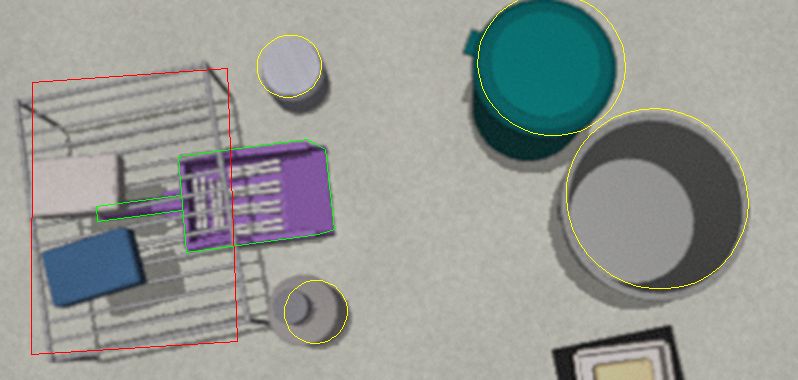

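View pics/ov2.png

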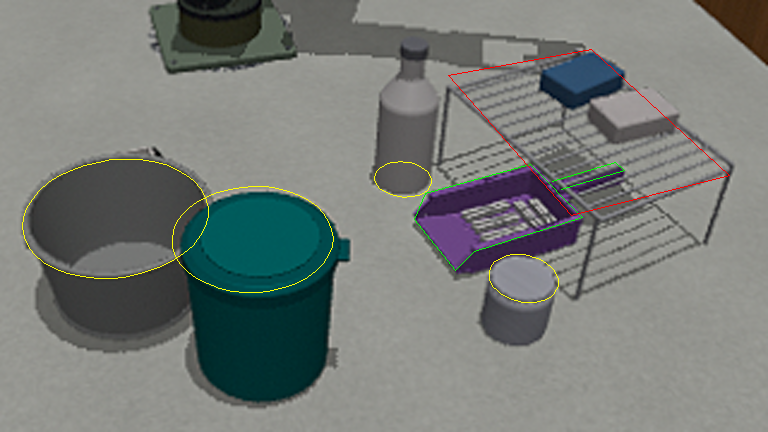

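The tray overlay fits in both views, with rim_b at about (0.627, 0.191). The shelf edge lies a little farther back than I drew it. I'll go above rim_b on the tin's side, because the tall bottle is next to rim_a.

```bash
cat > plan.py <<'E'
from h import *
def plan(target,yaw,n,hand=None,start=None):
    s=r.get_state(); p=np.array(s['eef_pos']);y=s['tcp_rot'][2]
    print('at',np.round(p,4),np.round(s['tcp_rot'],3),'F',np.round(s['contact_force'],1),'gap',round(s['finger_gap'],4),'t',s['time_s'])
    t=np.array(target); dy=(yaw-y+np.pi)%(2*np.pi)-np.pi
    for i in range(n):
        d=(t-p)/(n-i); w=dy/n
        x=np.array([np.cos(y),np.sin(y),0]);yy=np.array([np.sin(y),-np.cos(y),0])
        v=np.round(np.array([d@x,d@yy,-d[2]])*1000,0)
        print([*v,round(-w,3)],end=' ')
        p=p+(x*v[0]+yy*v[1]-np.array([0,0,1])*v[2])/1000; y+=w
    print('\nend',np.round(p,4),round(y,3))
E
python3 -c "
from plan import *
plan([.628,.185,.2],1.725,12)"
```

```text
at [0.2217 0.5305 0.3039] [3.142 0.    2.746] F [ 0.6 -0.5  0.4] gap 0.0854 t 2.1
[np.float64(-42.0), np.float64(-14.0), np.float64(9.0), np.float64(0.085)] [np.float64(-43.0), np.float64(-10.0), np.float64(9.0), np.float64(0.085)] [np.float64(-44.0), np.float64(-6.0), np.float64(9.0), np.float64(0.085)] [np.float64(-44.0), np.float64(-2.0), np.float64(9.0), np.float64(0.085)] [np.float64(-45.0), np.float64(1.0), np.float64(8.0), np.float64(0.085)] [np.float64(-44.0), np.float64(5.0), np.float64(9.0), np.float64(0.085)] [np.float64(-44.0), np.float64(9.0), np.float64(8.0), np.float64(0.085)] [np.float64(-43.0), np.float64(13.0), np.float64(9.0), np.float64(0.085)] [np.float64(-41.0), np.float64(16.0), np.float64(8.0), np.float64(0.085)] [np.float64(-40.0), np.float64(20.0), np.float64(9.0), np.float64(0.085)] [np.float64(-38.0), np.float64(23.0), np.float64(8.0), np.float64(0.085)] [np.float64(-36.0), np.float64(26.0), np.float64(9.0), np.float64(0.085)] 
end [0.6281 0.1848 0.1999] 1.725
```

Call:
{"op": "step_arm", "data": {"increments": [[-42, -14, 0, 0.085, 0], [-43, -10, 0, 0.085, 0], [-44, -6, 0, 0.085, 0], [-44, -2, 0, 0.085, 0], [-45, 1, 0, 0.085, 0], [-44, 5, 0, 0.085, 0], [-44, 9, 10, 0.085, 0], [-43, 13, 10, 0.085, 0]], "squeeze": 60}}

```text
time_s: 3.1
eef_pos: [0.4975, 0.2935, 0.2847]
tcp_rot: [3.137, -0.002, 2.05]
contact_force: [0.7, 0.2, 0.5]
finger_gap: 0.0427
```

```bash
sed -i 's/print(\[\*v,/print([*map(float,v),/' plan.py; python3 -c "
from plan import *
plan([.628,.185,.165],1.725,5)"
```

```text
at [0.4975 0.2935 0.2847] [ 3.137e+00 -2.000e-03  2.050e+00] F [0.7 0.2 0.5] gap 0.0427 t 3.1
[-31.0, 13.0, 24.0, np.float64(0.065)] [-30.0, 15.0, 24.0, np.float64(0.065)] [-30.0, 17.0, 24.0, np.float64(0.065)] [-28.0, 19.0, 24.0, np.float64(0.065)] [-27.0, 21.0, 24.0, np.float64(0.065)] 
end [0.6278 0.1848 0.1647] 1.725
```

Call:
{"op": "step_arm", "data": {"increments": [[-34, 14, 15, 0.065, 0], [-33, 16, 20, 0.065, 0], [-32, 18, 28, 0.065, 0], [-28, 19, 28, 0.065, 0], [-27, 19, 28, 0.065, 0], [0, 0, 0, 0, 0]]}}

```text
time_s: 3.85
eef_pos: [0.6386, 0.1717, 0.1617]
tcp_rot: [3.136, -0.004, 1.709]
contact_force: [-0.7, 1.0, -0.9]
finger_gap: 0.0429
```

```bash
python3 -c "
from plan import *
from fit import *
for n in('scene','top'): shot(n)
p,k,e=fit_tray([.567,.234,1.725]); print(p,k,e)
plan([.628,.185,.093],1.725,3)
s=r.get_state()['eef_pos']; st=[s,s-[0,0,.127]]
it=[(T2(p,OUT),(0,255,0)),(np.array(st),(0,0,255)),(T2(p,[(-.058,-.053,.045),(-.058,-.053,.1)]),(255,0,0))]
a=overlay('top',it,(110,80,310,280),2.5,'');b=overlay('scene',it,(220,100,420,300),2.5,'')
cv2.imwrite('pics/ov3.png',cv2.resize(np.hstack([a,b]),(800,400)))
"
```

```text
[0.57305562 0.23329165 1.79254956] 9 [1.7 2.5 0.9 1.5 4.2 1.8 0.9 2.3 3.9 4.2 2.8 0.  2.1 1.3 0.9 0.4 1.8 1.2]
at [0.6383 0.1736 0.1647] [ 3.131 -0.005  1.712] F [ 0.5  0.6 -0.1] gap 0.0424 t 4.65
[4.0, -3.0, 24.0, np.float64(-0.004)] [4.0, -3.0, 24.0, np.float64(-0.004)] [5.0, -3.0, 24.0, np.float64(-0.004)] 
end [0.6275 0.1851 0.0927] 1.725
```

View pics/ov3.png

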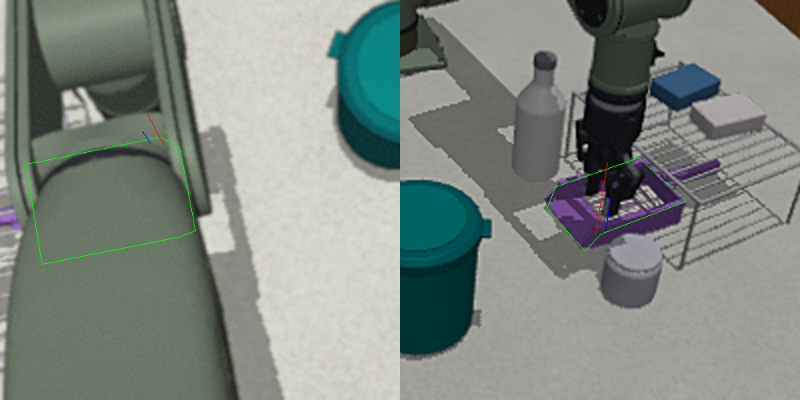

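Call:
{"op": "step_arm", "data": {"increments": [[7, -5, 12, -0.01, 0], [6, -4, 16, 0, 0], [0, 0, 18, 0, 0], [0, 0, 0, 0, 0]]}}

```text
time_s: 5.15
eef_pos: [0.6257, 0.1866, 0.1149]
tcp_rot: [3.134, -0.005, 1.723]
contact_force: [-0.2, -0.4, -0.5]
finger_gap: 0.0431
```

```bash
python3 -c "
from plan import *
from fit import *
shot('scene')
plan([.628,.185,.093],1.725,2)
p=[.567,.234,1.725]
s=np.array(r.get_state()['eef_pos']); st=[s,s-[0,0,.073]]
it=[(T2(p,OUT),(0,255,0)),(np.array(st),(0,0,255))]
b=overlay('scene',it,(260,120,410,270),4,'')
cv2.imwrite('pics/ov4.png',b)
"
```

```text
at [0.6263 0.1868 0.1159] [ 3.132 -0.006  1.723] F [ 0.5  0.5 -0.9] gap 0.0426 t 5.2
[-1.0, 1.0, 11.0, np.float64(-0.001)] [-1.0, 0.0, 12.0, np.float64(-0.001)] 
end [0.6276 0.185  0.0929] 1.725
```

View pics/ov4.png

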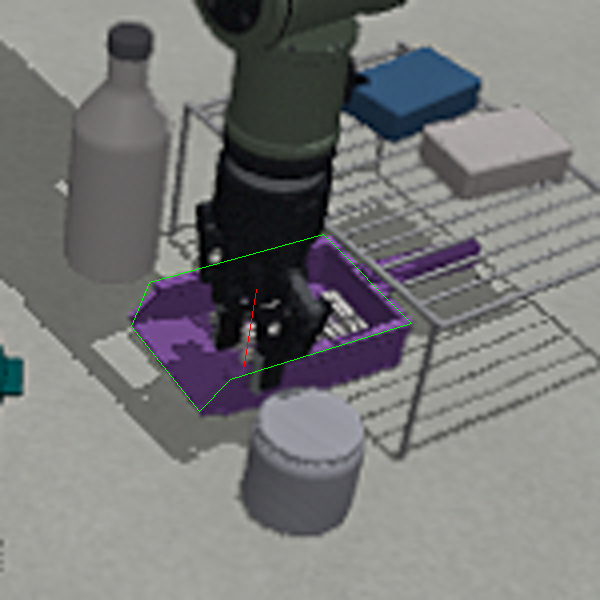

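The fingers straddle rim_b at px (245,365), and the outer finger clears the tin. Descend and close.

Call:
{"op": "step_arm", "data": {"increments": [[-1, 1, 11, 0, 0], [-1, 0, 12, 0, 0], [0, 0, 0, 0, 1], [0, 0, 0, 0, 1], [0, 0, 0, 0, 1], [0, 0, 0, 0, 1]], "squeeze": 60}}

```text
time_s: 5.95
eef_pos: [0.6287, 0.1852, 0.0929]
tcp_rot: [3.129, -0.006, 1.723]
contact_force: [-0.2, 0.0, -0.2]
finger_gap: 0.0095
```

Gap 9.5 mm matches the 10 mm rim, so it is held. I'll drag about (−15, −160) mm, staying between the bottle and the tub.

Call:
{"op": "step_arm", "data": {"increments": [[-8, -2, 0, 0, 1], [-20, -5, 0, 0, 1], [-24, -6, 0, 0, 1], [-24, -6, 0, 0, 1], [-24, -6, 0, 0, 1], [-24, -6, 0, 0, 1], [-16, -4, 0, 0, 1], [-8, -2, 0, 0, 1]]}}

```text
time_s: 6.95
eef_pos: [0.6129, 0.0226, 0.0929]
tcp_rot: [3.127, -0.007, 1.718]
contact_force: [0.3, 2.0, -0.5]
finger_gap: 0.0086
```

```bash
python3 -c "
from plan import *
from fit import *
for n in ('scene','top'): shot(n)
plan([.613,.025,.093],1.725,2)
p=[.567-.015,.234-.16,1.725]
p,k,e=fit_tray(p);print(p,k,e)
it=[(T2(p,OUT),(0,255,0)),(T2(p,HND),(0,255,0))]
a=overlay('top',it,(110,80,310,280),2.5,'');b=overlay('scene',it,(190,100,390,300),2.5,'')
cv2.imwrite('pics/ov5.png',cv2.resize(np.hstack([a,b]),(800,400)))
"
```

```text
at [0.6131 0.0228 0.0928] [ 3.127 -0.006  1.719] F [ 0.1 -0.9  0.1] gap 0.0085 t 7.05
[1.0, 0.0, -0.0, np.float64(-0.003)] [1.0, 0.0, -0.0, np.float64(-0.003)] 
end [0.6128 0.0247 0.0928] 1.725
[0.55756784 0.07046728 1.753839  ] 7 [0.8 0.2 3.7 0.8 1.3 1.8 1.1 1.2 0.5 0.9 0.2 0.4 1.1 1.2]
```

View pics/ov5.png

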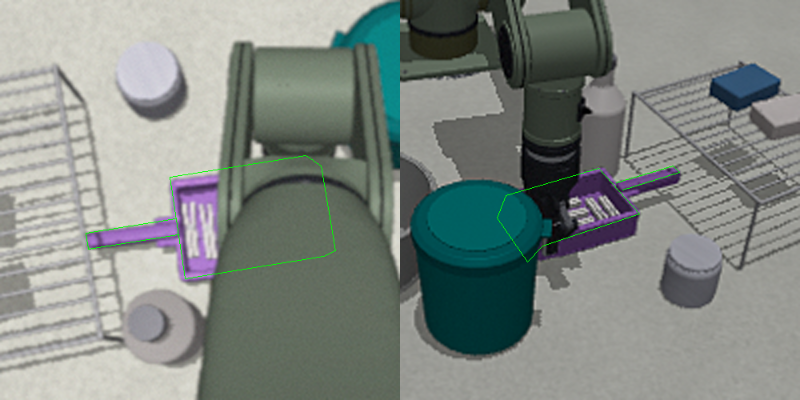

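The tray is out: in the top view the handle spans px (90,240) to (180,225) and lies outside the shelf's edge. The pegs are still inside. Release gently and rise.

Call:
{"op": "step_arm", "data": {"increments": [[0, 0, 0, 0, 0.3], [0, 0, 0, 0, 0.3], [0, 0, 0, 0, 0.3], [0, 0, 0, 0, 0.3], [0, 0, -20, 0, 0.3], [0, 0, -50, 0, 0.3], [0, 0, -60, 0, 0.3], [0, 0, -40, 0, 0.3]]}}

```text
time_s: 8.75
eef_pos: [0.6093, 0.0231, 0.2626]
tcp_rot: [3.138, -0.01, 1.718]
contact_force: [0.4, -1.1, 0.3]
finger_gap: 0.0298
```

```bash
python3 -c "
from plan import *
plan([.47,.1,.28],1.7,4)
"
```

```text
at [0.6093 0.0231 0.2626] [ 3.138 -0.01   1.718] F [ 0.4 -1.1  0.3] gap 0.0298 t 8.75
[24.0, -32.0, -4.0, np.float64(0.005)] [24.0, -32.0, -4.0, np.float64(0.005)] [24.0, -32.0, -5.0, np.float64(0.005)] [24.0, -31.0, -4.0, np.float64(0.005)] 
end [0.4701 0.1003 0.2796] 1.7
```

Call:
{"op": "step_arm", "data": {"increments": [[43, -29, -8, 0, 0.1], [43, -29, -8, 0, 0.1], [43, -29, -8, 0, 0.1], [43, -29, -8, 0, 0.1], [43, -29, 0, 0, 0.1], [43, -29, 0, 0, 0.1]]}}

```text
time_s: 9.5
eef_pos: [0.3971, 0.2569, 0.3012]
tcp_rot: [3.124, -0.012, 1.71]
contact_force: [0.2, -0.9, -0.1]
finger_gap: 0.0384
```

```bash
python3 -c "
from plan import *
from fit import *
for n in ('scene','top'): shot(n)
p,k,e=fit_tray([.555,.072,1.74]);print(p,k,e)
for n in cams:
  m=regions_of(n,'pail')
  for q in m[:2]:
    ys,xs=np.where(q['mask']); print(n,q['score'],q['position'],xs.min(),xs.max(),ys.min(),ys.max())
def circ(c,rad,z): a=np.linspace(0,6.3,40); return np.c_[c[0]+rad*np.cos(a),c[1]+rad*np.sin(a),a*0+z]
pail=(.556,-.211)
it=[(T2(p,OUT),(0,255,0)),(T2(p,HND),(0,255,0)),(circ(pail,.1,.12),(0,255,255)),(circ(pail,.08,0),(0,255,255)),(circ((.432,.161),.038,0),(0,0,255)),(circ((.691,-.094),.078,.174),(0,0,255))]
a=overlay('top',it,(110,100,450,260),2.35,'');b=overlay('scene',it,(120,120,400,280),2.35,'')
b=np.pad(b,((0,0),(0,800-b.shape[1]),(0,0)));a=np.pad(a,((0,0),(0,800-a.shape[1]),(0,0)))
cv2.imwrite('pics/ov6.png',cv2.resize(np.vstack([a,b]),(640,600)))
plan([.53,.18,.2],p[2],4)
"
```

```text
[0.54990857 0.07118983 1.73389905] 12 [0.8 5.2 1.8 0.  0.3 0.9 0.4 0.6 1.9 0.8 0.2 2.1 0.9 2.9 0.2 5.3 1.1 0.1
 1.  0.6 4.2 1.6 0.3 1.6]
scene 0.59 [171.8, 210.5] 129 207 173 252
top 0.65 [312.0, 119.7] 274 354 79 164
top 0.61 [377.1, 189.1] 323 424 139 238
at [0.3985 0.2558 0.3009] [ 3.125 -0.011  1.711] F [-0.3 -0.   1. ] gap 0.0384 t 10.4
[-23.0, 30.0, 25.0, np.float64(-0.006)] [-24.0, 30.0, 25.0, np.float64(-0.006)] [-24.0, 29.0, 25.0, np.float64(-0.006)] [-23.0, 30.0, 26.0, np.float64(-0.006)] 
end [0.5301 0.1805 0.1999] 1.734
```

View pics/ov6.png

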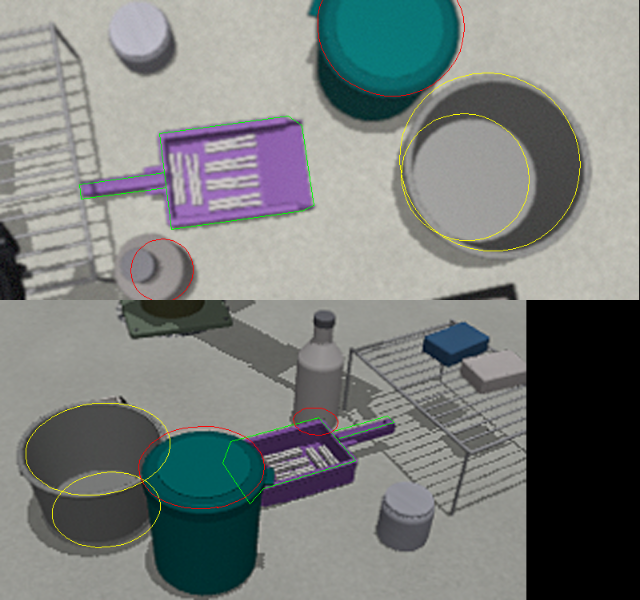

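The tray stands free with all six pegs, and the fit is good in both views. Next is the handle grasp, at tray x≈+112, going across high over the bottle and then straight down.

Call:
{"op": "step_arm", "data": {"increments": [[-25, 30, 0, -0.006, 0.1], [-25, 31, 0, -0.006, 0.1], [-25, 31, 0, -0.006, 0.1], [-23, 31, 20, -0.006, 0.1], [0, 0, 40, 0, 0.1], [0, 0, 30, 0, 0.1], [0, 0, 0, 0, 0.1]], "squeeze": 120}}

```text
time_s: 11.28
eef_pos: [0.5416, 0.1767, 0.2103]
tcp_rot: [3.121, -0.012, 1.737]
contact_force: [0.4, -0.7, -0.2]
finger_gap: 0.0385
```

```bash
python3 -c "
from plan import *
plan([.532,.1815,.096],1.734,3)
shot('scene')
from fit import *
p=[.55,.0712,1.734]
s=np.array(r.get_state()['eef_pos'])
it=[(T2(p,HND),(0,255,0)),(np.array([s,s-[0,0,.073],s*[1,1,0]+[0,0,.042]]),(0,0,255))]
cv2.imwrite('pics/ov7.png',overlay('scene',it,(290,130,390,230),5,''))
T=shot('top')
for q in [(373,188.5)]: print('pail',atz('top',q,.12))
print(proj('scene',[[.556,-.211,.12],[.556,-.221,.12],[.546,-.211,.12]]))
"
```

```text
at [0.5416 0.1767 0.2103] [ 3.121 -0.012  1.737] F [ 0.4 -0.7 -0.2] gap 0.0385 t 11.275
[2.0, -3.0, 38.0, np.float64(0.001)] [2.0, -3.0, 38.0, np.float64(0.001)] [2.0, -3.0, 38.0, np.float64(0.001)] 
end [0.5317 0.1812 0.0963] 1.734
pail [ 0.54914308 -0.21655902  0.12      ]
[[171.79517386 197.30607778]
 [167.9736123  197.90092538]
 [171.31522543 194.94225017]]
```

View pics/ov7.png

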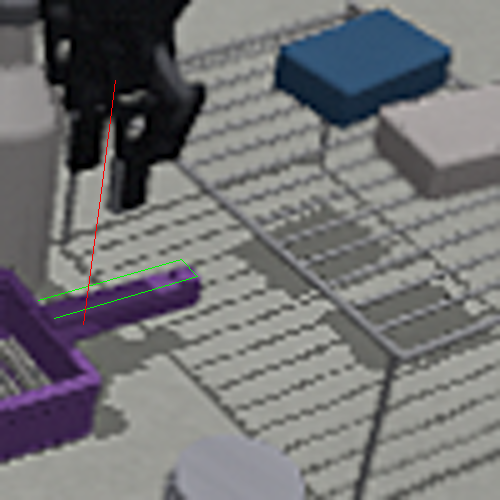

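The handle shows at px (75–200, 265–340), about 1 camera pixel nearer the camera than the overlay. That is within the jaw margin, so I aim 2–3 mm farther in +x.

Call:
{"op": "step_arm", "data": {"increments": [[2, -2, 36, 0, 0.1], [2, -2, 36, 0, 0.1], [2, -2, 26, 0, 0.1], [0, 0, 16, 0, 0.1], [0, 0, 0, 0, 1], [0, 0, 0, 0, 1], [0, 0, 0, 0, 1], [0, 0, 0, 0, 1]], "squeeze": 120}}

```text
time_s: 12.38
eef_pos: [0.5459, 0.1889, 0.1109]
tcp_rot: [3.09, -0.019, 1.737]
contact_force: [-0.4, -0.6, -0.8]
finger_gap: 0.0151
```

The TCP stopped at z 0.111, about 15 mm high, so the fingers only pinch the handle's top. Reopen, go deeper and regrip.

Call:
{"op": "step_arm", "data": {"increments": [[0, 0, 0, 0, 0.2], [0, 0, 0, 0, 0.2], [0, 0, 0, 0, 0.2]]}}

```text
time_s: 12.75
eef_pos: [0.5471, 0.189, 0.1117]
tcp_rot: [3.086, -0.019, 1.738]
contact_force: [-0.4, -0.1, 0.7]
finger_gap: 0.034
```

```bash
python3 -c "
from plan import *
from fit import *
plan([.536,.182,.096],1.734,3)
s=r.get_state(); Rm=R.from_euler('xyz',s['tcp_rot']).as_matrix(); print(Rm.round(3)); print('grasp',np.array(s['eef_pos'])+Rm[:,2]*.054, s['joint_pos'])
for n in ('scene','top'): shot(n)
p,k,e=fit_tray([.552,.0712,1.734]);print(p,k,e)
g=np.array(s['eef_pos']); st=np.array([g,g+Rm[:,2]*.073])
it=[(T2(p,OUT),(0,255,0)),(T2(p,HND),(0,255,0)),(st,(0,0,255))]
cv2.imwrite('pics/ov8.png',overlay('scene',it,(250,120,380,230),5,''))
"
```

```text
at [0.5471 0.189  0.1117] [ 3.086 -0.019  1.738] F [-0.4 -0.1  0.7] gap 0.034 t 12.75
[-2.0, -4.0, 5.0, np.float64(0.001)] [-2.0, -4.0, 5.0, np.float64(0.001)] [-1.0, -4.0, 6.0, np.float64(0.001)] 
end [0.5361 0.1821 0.0957] 1.734
[[-0.166  0.985  0.051]
 [ 0.986  0.165  0.028]
 [ 0.019  0.055 -0.998]]
grasp [0.54985873 0.19053622 0.05778074] [0.30800269 0.49124688 1.8381695  0.01644932 0.75461507 0.12986939]
[0.5677095  0.07578246 1.74682575] 12 [0.8 2.7 2.3 1.6 1.9 0.2 0.8 2.3 1.4 3.7 0.4 2.1 0.7 3.4 2.6 0.2 0.1 1.3
 0.7 4.8 0.  2.3 1.  0.6]
```

View pics/ov8.png

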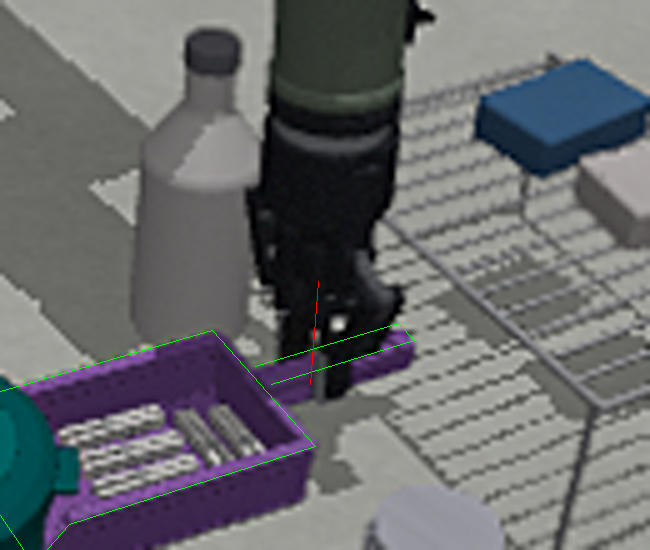

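The fingers straddle the handle at about tray x +116, and the tray has shifted roughly 15 mm in +x. Now deeper, then close.

Call:
{"op": "step_arm", "data": {"increments": [[-1, 0, 9, 0, 0.2], [-1, 0, 9, 0, 0.2], [0, 0, 0, 0, 1], [0, 0, 0, 0, 1], [0, 0, 0, 0, 1]], "squeeze": 120}}

```text
time_s: 14.18
eef_pos: [0.5483, 0.1878, 0.0933]
tcp_rot: [3.087, -0.02, 1.737]
contact_force: [-0.2, 0.5, 1.0]
finger_gap: 0.0165
```

Gap 16.5 mm, a solid grip. Lift a little first and check whether the tray stays level in the grip.

Call:
{"op": "step_arm", "data": {"increments": [[0, 0, -8, 0, 1], [0, 0, -12, 0, 1], [0, 0, -12, 0, 1], [0, 0, 0, 0, 1]], "squeeze": 120}}

```text
time_s: 14.68
eef_pos: [0.5461, 0.1867, 0.1269]
tcp_rot: [3.088, -0.02, 1.736]
contact_force: [-0.0, -0.0, -2.2]
finger_gap: 0.0165
```

```bash
cat > fit3.py <<'E'
from fit import *
def tray3(grip_world_tcp=None,use=('scene','top'),p0=None,gx=.116):
    # tray pose given grasp pt: unknown pitch th about tray y, yaw fixed by tool; returns th,gx
    s=r.get_state();Rm=R.from_euler('xyz',s['tcp_rot']).as_matrix();G=np.array(s['eef_pos'])+Rm[:,2]*.054
    yaw=s['tcp_rot'][2]
    def W(q,L): # q=(th,gx,dz)
        Rt=(R.from_euler('z',yaw)*R.from_euler('y',-q[0])).as_matrix()
        return G+Rt@(np.array(L)-[q[1],0,q[2]])
    obs=[]
    for n in use:
        shot(n)
        for k in ('tray_mid','tray_nose','grip','rim_a','rim_b','tray'):
            qs=[q for q in pinpoint(n,k) if q['score']>.4][:2]
            for q in qs: obs.append((n,k,np.array(q['position'])))
    def f(q):
        return np.concatenate([proj(n,W(q,LM[k]))[0]-u for n,k,u in obs]+[[(q[1]-gx)*500,(q[2]-.042)*500]])
    best=min((least_squares(f,[t,gx,.042],loss='soft_l1',f_scale=2) for t in (0,-.5,.5,-1)),key=lambda z:z.cost)
    res=[(n,k,np.round(np.hypot(*(proj(n,W(best.x,LM[k]))[0]-u)),1)) for n,k,u in obs]
    return best.x,W,res
E
python3 -c "
from fit3 import *
q,W,res=tray3();print(q,res);print('nose',W(q,LM['tray_nose']))
s=r.get_state();print(s['eef_pos'],s['tcp_rot'],s['contact_force'],s['torque'],s['finger_gap'],s['time_s'])
"
```

```text
[0.02465309 0.11511229 0.04044656] [('scene', 'tray_mid', np.float64(0.5)), ('scene', 'tray_nose', np.float64(4.2)), ('scene', 'grip', np.float64(2.9)), ('scene', 'rim_a', np.float64(1.4)), ('scene', 'rim_a', np.float64(25.2)), ('scene', 'rim_b', np.float64(27.0)), ('scene', 'rim_b', np.float64(3.5)), ('scene', 'tray', np.float64(1.8)), ('top', 'tray_mid', np.float64(3.2)), ('top', 'tray_nose', np.float64(3.0)), ('top', 'rim_a', np.float64(3.4)), ('top', 'rim_a', np.float64(45.2)), ('top', 'rim_b', np.float64(49.2)), ('top', 'rim_b', np.float64(3.2)), ('top', 'tray', np.float64(2.7))]
nose [ 0.58200458 -0.01041342  0.04158406]
[0.54559241 0.18652633 0.12546016] [ 3.090968   -0.01980333  1.73644785] [ 0.16926054  0.37655118 -2.40229356] [0.1302274  0.09254981 0.01744212] 0.01660257596716564 15.375
```

The full weight (2.3 N) hangs in the grip and the tray is nearly level. Lift on, then carry.

Call:
{"op": "step_arm", "data": {"increments": [[0, 0, -20, 0, 1], [0, 0, -35, 0, 1], [0, 0, -40, 0, 1], [0, 0, -40, 0, 1], [0, 0, -15, 0, 1]]}}

```text
time_s: 16.0
eef_pos: [0.536, 0.1794, 0.273]
tcp_rot: [3.106, -0.011, 1.739]
contact_force: [1.0, 0.2, -2.4]
finger_gap: 0.0165
```

```bash
python3 -c "
from plan import *
plan([.535,.09,.27],1.8,3)
plan([.447,-.042,.27],2.1,12)
"
```

```text
at [0.536  0.1794 0.273 ] [ 3.106 -0.011  1.739] F [ 1.   0.2 -2.4] gap 0.0165 t 16.0
[-29.0, -5.0, 1.0, np.float64(-0.02)] [-29.0, -6.0, 1.0, np.float64(-0.02)] [-30.0, -7.0, 1.0, np.float64(-0.02)] 
end [0.5348 0.0896 0.27  ] 1.8
at [0.536  0.1794 0.273 ] [ 3.106 -0.011  1.739] F [ 1.   0.2 -2.4] gap 0.0165 t 16.0
[-17.0, -10.0, 0.0, np.float64(-0.03)] [-17.0, -11.0, 0.0, np.float64(-0.03)] [-16.0, -11.0, 0.0, np.float64(-0.03)] [-16.0, -12.0, 0.0, np.float64(-0.03)] [-16.0, -12.0, 0.0, np.float64(-0.03)] [-15.0, -13.0, 0.0, np.float64(-0.03)] [-15.0, -13.0, 1.0, np.float64(-0.03)] [-14.0, -14.0, 0.0, np.float64(-0.03)] [-14.0, -14.0, 1.0, np.float64(-0.03)] [-13.0, -15.0, 0.0, np.float64(-0.03)] [-13.0, -15.0, 1.0, np.float64(-0.03)] [-13.0, -16.0, 0.0, np.float64(-0.03)] 
end [ 0.4467 -0.0422  0.27  ] 2.1
```

Call:
{"op": "step_arm", "data": {"increments": [[-16, -6, 0, -0.03, 1], [-24, -10, 0, -0.03, 1], [-24, -11, 0, -0.03, 1], [-24, -13, 0, -0.03, 1], [-20, -15, 0, -0.03, 1], [-18, -18, 0, -0.03, 1], [-16, -18, 0, -0.03, 1], [-12, -12, 0, -0.03, 1]]}}

```text
time_s: 17.0
eef_pos: [0.4741, -0.0021, 0.2617]
tcp_rot: [3.114, -0.007, 1.989]
contact_force: [1.1, 0.0, -2.2]
finger_gap: 0.0162
```

```bash
python3 -c "
from plan import *
plan([.447,-.042,.27],2.1,4)
"
```

```text
at [ 0.4741 -0.0021  0.2617] [ 3.114 -0.007  1.989] F [ 1.1  0.  -2.2] gap 0.0162 t 17.0
[-6.0, -10.0, -2.0, np.float64(-0.028)] [-6.0, -10.0, -2.0, np.float64(-0.028)] [-6.0, -11.0, -2.0, np.float64(-0.028)] [-6.0, -11.0, -2.0, np.float64(-0.028)] 
end [ 0.4472 -0.0423  0.2697] 2.1
```

Call:
{"op": "step_arm", "data": {"increments": [[-10, -3, -8, 0, 1], [-16, -5, -12, 0, 1], [-16, -6, -12, 0, 1], [-14, -4, -10, 0, 1], [-4, -2, -2, 0, 1], [0, 0, 0, 0, 1]]}}

```text
time_s: 17.75
eef_pos: [0.4801, -0.0704, 0.3072]
tcp_rot: [3.114, -0.007, 1.987]
contact_force: [-1.1, -0.2, -3.0]
finger_gap: 0.0162
```

```bash
python3 -c "
from fit3 import *
q,W,res=tray3(use=('scene',));print(q,[x for x in res]);print('nose',W(q,LM['tray_nose']))
s=r.get_state();Rm=R.from_euler('xyz',s['tcp_rot']).as_matrix();G=np.array(s['eef_pos'])+Rm[:,2]*.054
c=np.array([.549,-.217]);n=-np.array([np.cos(s['tcp_rot'][2]),np.sin(s['tcp_rot'][2])]);d=c-G[:2]
print(s['eef_pos'],s['tcp_rot'],s['contact_force'],s['torque'],s['time_s'],'G',G,'along',d@n,'across',d@[-n[1],n[0]])
"
```

```text
[-0.86272084  0.11654678  0.03945141] [('scene', 'tray_mid', np.float64(0.9)), ('scene', 'tray_nose', np.float64(1.2)), ('scene', 'grip', np.float64(3.1)), ('scene', 'rim_a', np.float64(3.9)), ('scene', 'rim_a', np.float64(27.6)), ('scene', 'rim_b', np.float64(25.6)), ('scene', 'rim_b', np.float64(1.4))]
nose [ 0.54260853 -0.20825876  0.39126949]
[ 0.48000232 -0.0697539   0.30684162] [ 3.11465385 -0.00746683  1.98822131] [ 0.07218953  0.53096547 -2.40597232] [ 0.11094061  0.0507455  -0.03634805] 18.1 G [ 0.48116854 -0.06879578  0.25286271] along 0.16297820641051403 across 0.0019240109324994501
```

Call:
{"op": "step_arm", "data": {"increments": [[0, 0, 0, 0, 1], [0, 0, 0, 0, 1]], "squeeze": 40}}

```text
time_s: 18.35
eef_pos: [0.4799, -0.0694, 0.3066]
tcp_rot: [3.115, -0.008, 1.989]
contact_force: [-0.0, -0.1, -2.3]
finger_gap: 0.0164
```

```bash
cat > st.py <<'E'
from fit3 import *
s=r.get_state();print(np.round(s['eef_pos'],4),np.round(s['tcp_rot'],3),'F',np.round(s['contact_force'],2),'M',np.round(s['torque'],3),s['finger_gap'],s['time_s'])
def tilt(use=('scene','top')):
    s=r.get_state();Rm=R.from_euler('xyz',s['tcp_rot']).as_matrix();G=np.array(s['eef_pos'])+Rm[:,2]*.054
    yaw=s['tcp_rot'][2]
    def W(th,L): return G+(R.from_euler('z',yaw)*R.from_euler('y',-th)).as_matrix()@(np.array(L)-[.116,0,.042])
    obs=[]
    for n in use:
        shot(n)
        for k in ('tray_mid','tray_nose','rim_a'):
            for q in pinpoint(n,k)[:2]:
                if q['score']>.4: obs.append((n,k,np.array(q['position'])))
    ths=np.arange(-.3,1.7,.02)
    def cost(t):
        c=0
        for n,k,u in obs:
            e=np.linalg.norm(proj(n,W(t,LM[k]))[0]-u)
            if k=='rim_a': e=min(e,np.linalg.norm(proj(n,W(t,LM['rim_b']))[0]-u))
            c+=min(e,25)
        return c/len(obs)
    cs=np.array([cost(t) for t in ths]); i=cs.argmin(); print('tilt',ths[i],'cost',cs[i],'at0',cs[15],len(obs),'nose',W(ths[i],LM['tray_nose']))
    return ths[i],W
E
python3 -c "
from st import *
tilt()"
```

```text
[ 0.4799 -0.0694  0.3066] [ 3.115 -0.008  1.989] F [-0.04 -0.1  -2.32] M [ 0.059  0.089 -0.033] 0.01640970871552365 18.35
tilt 2.7755575615628914e-16 cost 19.282790133531442 at0 19.282790133531442 8 nose [ 0.56346912 -0.25396035  0.22466065]
```

```bash
python3 -c "
from st import *
for n in('scene','top'): shot(n)
a=cams['scene']['img'][80:280,90:340,::-1];b=cams['top']['img'][80:280,200:450,::-1]
cv2.imwrite('pics/p9.png',cv2.resize(np.hstack([a,b]),(800,320)))
for n in cams:
  for k in ('tray_mid','tray_nose','rim_a','grip'):
    print(n,k,[(round(q['score'],2),np.round(q['position'])) for q in pinpoint(n,k)[:2]])
"
```

```text
[ 0.48   -0.0696  0.3067] [ 3.115 -0.008  1.989] F [-0.57 -0.06 -1.65] M [0.061 0.076 0.034] 0.01635003278339061 18.75
scene tray_mid [(0.67, array([188., 115.]))]
scene tray_nose [(0.93, array([162., 102.]))]
scene rim_a [(0.72, array([165.,  94.])), (0.6, array([187., 106.]))]
scene grip [(0.97, array([221., 127.]))]
top tray_mid []
top tray_nose [(0.75, array([411., 166.]))]
top rim_a [(0.9, array([370., 150.])), (0.84, array([403., 214.]))]
top grip [(0.67, array([353., 280.]))]
```

View pics/p9.png

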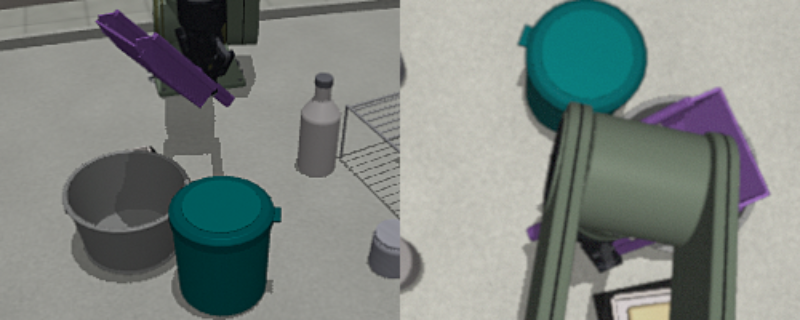

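The picture shows the tray tilted nose-up by about 49° (fit −0.86 rad, nose at z 0.39). The handle's tip must have caught under the shelf edge during the lift. The wrist still carries about 2.3 N, so the pegs are still in. I'll press it level on a free patch of counter, handle tip first, and then pour.

```bash
python3 -c "
from plan import *
plan([.37,.06,.20],2.6,10)
"
```

```text
at [ 0.48   -0.0695  0.3067] [ 3.115 -0.008  1.989] F [ 0.2 -0.  -2.8] gap 0.0168 t 19.25
[16.0, -5.0, 11.0, np.float64(-0.061)] [17.0, -4.0, 11.0, np.float64(-0.061)] [17.0, -3.0, 11.0, np.float64(-0.061)] [17.0, -2.0, 11.0, np.float64(-0.061)] [17.0, -1.0, 10.0, np.float64(-0.061)] [17.0, 1.0, 11.0, np.float64(-0.061)] [17.0, 1.0, 10.0, np.float64(-0.061)] [17.0, 3.0, 11.0, np.float64(-0.061)] [16.0, 3.0, 10.0, np.float64(-0.061)] [16.0, 5.0, 11.0, np.float64(-0.061)] 
end [0.37   0.0601 0.1997] 2.6
```

Call:
{"op": "step_arm", "data": {"increments": [[20, -6, 4, -0.075, 1], [20, -5, 8, -0.075, 1], [21, -4, 13, -0.075, 1], [21, -2, 14, -0.075, 1], [21, 0, 14, -0.075, 1], [21, 2, 14, -0.075, 1], [21, 3, 14, -0.075, 1], [20, 5, 14, -0.075, 1]], "squeeze": 60}}

```text
time_s: 20.25
eef_pos: [0.369, 0.0598, 0.2103]
tcp_rot: [3.112, 0.015, 2.605]
contact_force: [-0.5, 0.6, -2.1]
finger_gap: 0.0163
```

```bash
python3 -c "
from st import *
from plan import *
plan([.37,.06,.12],2.6,5)
tilt(('scene',))
"
```

```text
[0.369  0.0598 0.2103] [3.112 0.015 2.605] F [-0.52  0.64 -2.12] M [-0.002  0.136  0.022] 0.016252670031903293 20.25
at [0.369  0.0598 0.2103] [3.112 0.015 2.605] F [-0.5  0.6 -2.1] gap 0.0163 t 20.25
[-0.0, 0.0, 18.0, np.float64(0.001)] [-0.0, 0.0, 18.0, np.float64(0.001)] [-0.0, 0.0, 18.0, np.float64(0.001)] [-0.0, 0.0, 18.0, np.float64(0.001)] [-1.0, 1.0, 18.0, np.float64(0.001)] 
end [0.3703 0.0601 0.1203] 2.6
tilt -0.3 cost 24.490165644354914 at0 25.0 4 nose [ 0.54431053 -0.04255049  0.18954849]
```

Call:
{"op": "step_arm", "data": {"increments": [[0, 0, 25, 0, 1], [0, 0, 30, 0, 1], [0, 0, 18, 0, 1], [0, 0, 8, 0, 1], [0, 0, 6, 0, 1], [0, 0, 6, 0, 1]], "squeeze": 40}}

```text
time_s: 21.2
eef_pos: [0.3823, 0.059, 0.1205]
tcp_rot: [3.102, 0.03, 2.595]
contact_force: [0.3, 0.4, -2.7]
finger_gap: 0.0166
```

```bash
sed -i 's/np.arange(-.3,1.7/np.arange(-1.2,1.7/' st.py; python3 -c "
from st import *
tilt(('scene','top'))
"
```

```text
[0.3823 0.059  0.1205] [3.102 0.03  2.595] F [ 0.31  0.38 -2.73] M [0.037 0.113 0.056] 0.01661224286855709 21.2
tilt -0.8999999999999997 cost 3.8716126659785597 at0 3.8716126659785597 8 nose [ 0.51132362 -0.01695473  0.2081302 ]
```

Call:
{"op": "step_arm", "data": {"increments": [[0, 0, 6, 0, 1], [0, 0, 6, 0, 1], [0, 0, 6, 0, 1], [0, 0, 6, 0, 1], [0, 0, 5, 0, 1]], "squeeze": 30}}

```text
time_s: 22.22
eef_pos: [0.3835, 0.06, 0.0906]
tcp_rot: [3.102, 0.031, 2.596]
contact_force: [0.4, 1.3, 2.8]
finger_gap: 0.0168
```

```bash
python3 -c "
from st import *
tilt(('scene','top'))
"
```

```text
[0.3835 0.06   0.0906] [3.102 0.031 2.596] F [0.37 1.31 2.76] M [ 0.432  0.434 -0.03 ] 0.01679639997166881 22.225
tilt -0.49999999999999933 cost 7.457263919119137 at0 19.950588944183288 10 nose [ 0.54975587 -0.03848352  0.1094186 ]
```

Call:
{"op": "step_arm", "data": {"increments": [[0, 0, 3, 0, 1], [0, 0, 0, 0, 1], [0, 0, -3, 0, 1], [0, 0, -4, 0, 1]], "squeeze": 20}}

```text
time_s: 23.12
eef_pos: [0.3832, 0.0598, 0.0949]
tcp_rot: [3.102, 0.031, 2.596]
contact_force: [-0.2, -0.3, -2.1]
finger_gap: 0.0161
```

```bash
python3 -c "
from st import *
tilt(('scene','top'))
"
```

```text
[0.3832 0.0598 0.0949] [3.102 0.031 2.596] F [-0.22 -0.3  -2.07] M [0.04  0.187 0.015] 0.016059978745177 23.125
tilt -0.41999999999999926 cost 2.700628034518233 at0 19.745215714661178 8 nose [ 0.55399529 -0.04132985  0.09814454]
```

At 20 N the friction still holds the tray at −0.42 rad. The level rest height is right here, so I'll ease the closure stepwise and let it droop on to the counter. That also shows which closure lets it pivot.

Call:
{"op": "step_arm", "data": {"increments": [[0, 0, 0, 0, 0.7], [0, 0, 0, 0, 0.65], [0, 0, 0, 0, 0.62], [0, 0, 0, 0, 0.62]], "squeeze": 20}}

```text
time_s: 24.02
eef_pos: [0.3832, 0.0598, 0.0946]
tcp_rot: [3.102, 0.031, 2.596]
contact_force: [-0.1, -0.4, -2.3]
finger_gap: 0.0168
```

```bash
python3 -c "
from st import *
tilt(('scene','top'))
"
```

```text
[0.3832 0.0598 0.0946] [3.102 0.031 2.596] F [-0.07 -0.39 -2.34] M [ 0.088  0.15  -0.03 ] 0.016766861605599002 24.025
tilt -0.4399999999999993 cost 4.528702668802672 at0 20.387648506664483 9 nose [ 0.55296131 -0.04070536  0.10180671]
```

Call:
{"op": "step_arm", "data": {"increments": [[0, 0, 0, 0, 0.605], [0, 0, 0, 0, 0.595], [0, 0, 0, 0, 0.595]]}}

```text
time_s: 24.8
eef_pos: [0.3832, 0.0599, 0.0946]
tcp_rot: [3.102, 0.031, 2.596]
contact_force: [-0.3, 0.1, -2.8]
finger_gap: 0.017
```

Call:
{"op": "step_arm", "data": {"increments": [[0, 0, 0, 0, 0.585], [0, 0, 0, 0, 0.585]]}}

```text
time_s: 25.05
eef_pos: [0.3832, 0.0598, 0.0946]
tcp_rot: [3.102, 0.031, 2.596]
contact_force: [-0.2, -0.0, -1.4]
finger_gap: 0.0172
```

Call:
{"op": "step_arm", "data": {"increments": [[0, 0, 0, 0, 0.575], [0, 0, 0, 0, 0.575]]}}

```text
time_s: 25.3
eef_pos: [0.3837, 0.0597, 0.095]
tcp_rot: [3.101, 0.032, 2.596]
contact_force: [-0.1, -0.1, 1.2]
finger_gap: 0.0182
```

```bash
python3 -c "
from st import *
tilt(('scene','top'))
"
```

```text
[0.3837 0.0597 0.095 ] [3.101 0.032 2.596] F [-0.14 -0.1   1.25] M [-0.184  0.259 -0.013] 0.01820572763434527 25.3
tilt -0.19999999999999907 cost 2.945521065570876 at0 20.259223504857236 7 nose [ 0.56110663 -0.04537962  0.05400499]
```

Call:
{"op": "step_arm", "data": {"increments": [[0, 0, 0, 0, 1], [0, 0, 0, 0, 1], [0, 0, -10, 0, 1], [0, 0, -20, 0, 1], [0, 0, -20, 0, 1], [0, 0, 0, 0, 1]], "squeeze": 60}}

```text
time_s: 26.45
eef_pos: [0.3805, 0.059, 0.1467]
tcp_rot: [3.102, 0.03, 2.596]
contact_force: [-0.2, -0.2, -2.7]
finger_gap: 0.0172
```

It drooped to about −0.2 rad and lifts cleanly with the full weight of 2.7 N. Now to the pail, keeping this yaw.

Call:
{"op": "step_arm", "data": {"increments": [[-6, -8, -22, 0, 1], [-12, -14, -32, 0, 1], [-18, -22, -32, 0, 1], [-20, -24, -24, 0, 1], [-20, -24, -10, 0, 1], [-20, -24, 0, 0, 1], [-16, -20, 0, 0, 1], [-8, -10, 0, 0, 1]], "squeeze": 100}}

```text
time_s: 27.45
eef_pos: [0.3998, -0.1347, 0.2616]
tcp_rot: [3.106, 0.02, 2.598]
contact_force: [-0.8, -0.2, -2.4]
finger_gap: 0.0159
```

```bash
cat >> st.py <<'E'
Rm=R.from_euler('xyz',s['tcp_rot']).as_matrix();G=np.array(s['eef_pos'])+Rm[:,2]*.054
n_=-np.array([np.cos(s['tcp_rot'][2]),np.sin(s['tcp_rot'][2])]);d=np.array([.549,-.217])-G[:2]
print('G',np.round(G,3),'along',round(d@n_,3),'across',round(d@[-n_[1],n_[0]],3))
E
python3 -c "
from st import *
tilt(('scene','top'))
"
```

```text
[ 0.3998 -0.1347  0.2616] [3.106 0.02  2.598] F [-0.83 -0.18 -2.39] M [0.082 0.178 0.035] 0.015930283152019335 27.45
G [ 0.402 -0.134  0.208] along 0.169 across 0.005
tilt -0.15999999999999903 cost 5.347420634240267 at0 20.15024325554991 9 nose [ 0.57703877 -0.23946803  0.21237705]
```

Call:
{"op": "step_arm", "data": {"increments": [[0, 0, 0, 0, 0.61], [0, 0, 0, 0, 0.595], [0, 0, 0, 0, 0.59], [0, 0, 0, 0, 0.585], [0, 0, 0, 0, 0.585]], "squeeze": 20}}

```text
time_s: 28.48
eef_pos: [0.4, -0.1322, 0.2629]
tcp_rot: [3.105, 0.022, 2.603]
contact_force: [-0.1, -0.1, -2.1]
finger_gap: 0.0178
```

```bash
python3 -c "
from st import *
tilt(('scene','top'))
"
```

```text
[ 0.4    -0.1322  0.2629] [3.105 0.022 2.603] F [-0.1  -0.09 -2.1 ] M [ 0.075  0.113 -0.014] 0.017755732855230442 28.475
G [ 0.402 -0.131  0.209] along 0.17 across 0.002
tilt 0.4200000000000015 cost 3.1362725311995048 at0 22.560097151310593 7 nose [ 0.55135486 -0.22038163  0.10060852]
```

The tilt is +0.42 rad and the lip is over the pail. Raise the grip, still loose, so that it droops further.

Call:
{"op": "step_arm", "data": {"increments": [[0, 0, -12, 0, 0.585], [0, 0, -12, 0, 0.585], [0, 0, -12, 0, 0.58], [0, 0, -10, 0, 0.58], [0, 0, -8, 0, 0.58], [0, 0, 0, 0, 0.58]]}}

```text
time_s: 29.62
eef_pos: [0.398, -0.1335, 0.3217]
tcp_rot: [3.105, 0.024, 2.603]
contact_force: [0.2, 0.2, -1.4]
finger_gap: 0.0181
```

```bash
python3 -c "
from st import *
tilt(('scene','top'))
"
```

```text
[ 0.398  -0.1335  0.3217] [3.105 0.024 2.603] F [ 0.21  0.22 -1.39] M [ 0.004 -0.02   0.069] 0.01811932861554744 29.625
G [ 0.4   -0.132  0.268] along 0.171 across 0.004
tilt 0.7600000000000018 cost 5.693687808507181 at0 25.0 8 nose [ 0.50983462 -0.19807965  0.10762617]
```

Call:
{"op": "step_arm", "data": {"increments": [[0, 0, 0, 0, 1], [0, 0, 0, 0, 1], [0, 0, 0, 0, 1]], "squeeze": 60}}

```text
time_s: 30.4
eef_pos: [0.3979, -0.1335, 0.3205]
tcp_rot: [3.106, 0.022, 2.603]
contact_force: [-0.4, 0.2, -0.1]
finger_gap: 0.017
```

```bash
python3 -c "
from st import *
for n in('scene','top'): shot(n)
a=cams['scene']['img'][100:290,100:290,::-1];b=cams['top']['img'][100:290,270:460,::-1]
cv2.imwrite('pics/p10.png',cv2.resize(np.hstack([a,b]),(800,400)))
"
```

```text
[ 0.3979 -0.1335  0.3205] [3.106 0.022 2.603] F [-0.4   0.18 -0.07] M [-0.041 -0.073  0.02 ] 0.017040065094001595 30.4
G [ 0.4   -0.132  0.267] along 0.171 across 0.004
```

View pics/p10.png

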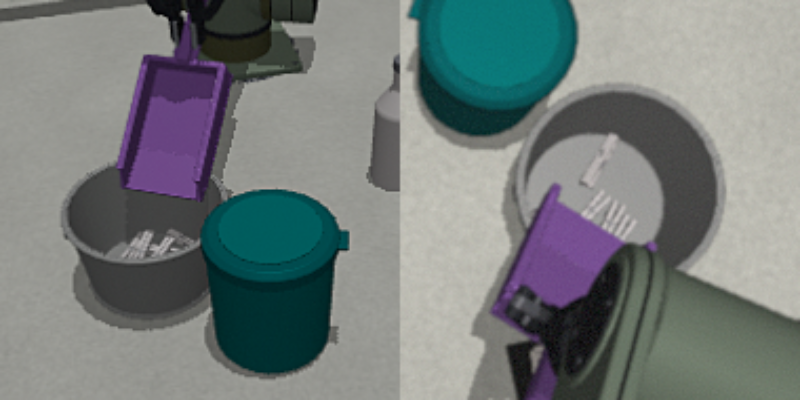

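The pan is empty, and in the top view the pegs lie on the pail floor around px (600,190). Tray tilt is about 0.76 rad, held. Raise, carry back to the free patch, and lower it nose first.

Call:
{"op": "step_arm", "data": {"increments": [[0, 0, -25, 0, 1], [0, 0, -30, 0, 1], [8, 6, -12, 0, 1], [22, 28, 0, 0, 1], [24, 32, 0, 0, 1], [24, 32, 0, 0, 1], [24, 32, 10, 0, 1], [14, 20, 20, 0, 1]], "squeeze": 60}}

```text
time_s: 31.5
eef_pos: [0.369, 0.0607, 0.3586]
tcp_rot: [3.107, 0.011, 2.597]
contact_force: [1.0, -0.6, -1.8]
finger_gap: 0.0167
```

```bash
python3 -c "
from st import *
th,W=tilt(('scene','top'))
"
```

```text
[0.369  0.0607 0.3586] [3.107 0.011 2.597] F [ 1.01 -0.58 -1.79] M [ 0.025  0.053 -0.048] 0.01669468155765193 31.5
G [0.37  0.062 0.305] along 0.297 across -0.146
tilt 0.7400000000000018 cost 5.92956676587454 at0 22.085338591308467 8 nose [ 0.48252226 -0.00594059  0.14704617]
```

Call:
{"op": "step_arm", "data": {"increments": [[0, 0, 30, 0, 1], [0, 0, 45, 0, 1], [0, 0, 40, 0, 1], [0, 0, 20, 0, 0.62], [0, 0, 12, 0, 0.6], [0, 0, 12, 0, 0.6], [0, 0, 14, 0, 0.6], [0, 0, 14, 0, 0.6]], "squeeze": 20}}

```text
time_s: 32.9
eef_pos: [0.3829, 0.0586, 0.1751]
tcp_rot: [3.096, 0.026, 2.581]
contact_force: [-2.9, 1.9, 2.9]
finger_gap: 0.0175
```

Call:
{"op": "step_arm", "data": {"increments": [[0, 0, 14, 0, 0.6], [0, 0, 16, 0, 0.6], [0, 0, 16, 0, 0.6], [0, 0, 14, 0, 0.6]]}}

```text
time_s: 33.4
eef_pos: [0.3902, 0.0589, 0.1173]
tcp_rot: [3.089, 0.034, 2.576]
contact_force: [-1.3, 1.7, 2.5]
finger_gap: 0.0173
```

```bash
python3 -c "
from st import *
th,W=tilt(('scene','top'))
"
```

```text
[0.3902 0.0589 0.1173] [3.089 0.034 2.576] F [-1.34  1.67  2.54] M [-0.215  0.145 -0.05 ] 0.0172951024414257 33.4
G [0.393 0.06  0.063] along 0.28 across -0.151
tilt 0.18000000000000127 cost 9.55050926216826 at0 19.75899049280973 9 nose [ 5.57693605e-01 -4.40235541e-02 -4.57141104e-04]
```

Call:
{"op": "step_arm", "data": {"increments": [[0, 0, 9, 0, 0.6], [0, 0, 9, 0, 0.6], [0, 0, 7, 0, 0.6], [0, 0, 0, 0, 0.6]]}}

```text
time_s: 34.3
eef_pos: [0.3892, 0.0617, 0.0949]
tcp_rot: [3.088, 0.029, 2.575]
contact_force: [-0.3, -3.5, 7.6]
finger_gap: 0.0172
```

```bash
python3 -c "
from st import *
th,W=tilt(('scene','top'))
"
```

```text
[0.3892 0.0617 0.0949] [3.088 0.029 2.575] F [-0.25 -3.47  7.57] M [-1.167  0.079 -0.133] 0.01722046191660758 34.3
G [0.392 0.063 0.041] along 0.283 across -0.152
tilt -0.17999999999999905 cost 5.875719408807094 at0 20.751387541291663 8 nose [ 0.56488714 -0.04651429  0.0497688 ]
```

Firm contact at about 9 N, mostly from the tool's slight roll. Ease up and loosen a little so the tray settles flat while still held, then look.

Call:
{"op": "step_arm", "data": {"increments": [[0, 0, -2, 0, 0.595], [0, 0, 0, 0, 0.585], [0, 0, 0, 0, 0.58], [0, 0, 0, 0, 0.58]]}}

```text
time_s: 35.2
eef_pos: [0.3893, 0.0618, 0.0962]
tcp_rot: [3.088, 0.029, 2.575]
contact_force: [1.3, -0.4, 1.9]
finger_gap: 0.0177
```

```bash
python3 -c "
from st import *
for n in('scene','top'): shot(n)
p,k,e=fit_tray([.464,.018,2.575],40);print(p,k,e)
it=[(T2(p,OUT),(0,255,0)),(T2(p,HND),(0,255,0))]
a=overlay('scene',it,(200,80,350,230),2.67,'');b=overlay('top',it,(180,150,330,300),2.67,'')
cv2.imwrite('pics/p11.png',cv2.resize(np.hstack([a,b]),(800,400)))
"
```

```text
[0.3893 0.0618 0.0962] [3.088 0.029 2.575] F [ 1.25 -0.37  1.89] M [-0.057  0.133  0.005] 0.017733395761136687 35.2
G [0.392 0.063 0.042] along 0.283 across -0.152
[4.90901746e-01 2.45221238e-03 2.56920089e+00] 11 [2.3 4.6 2.3 6.2 1.9 7.8 1.6 0.3 0.2 2.3 2.8 2.3 1.3 2.1 3.2 0.2 0.8 4.
 0.  2.5 0.5 1.8]
```

View pics/p11.png

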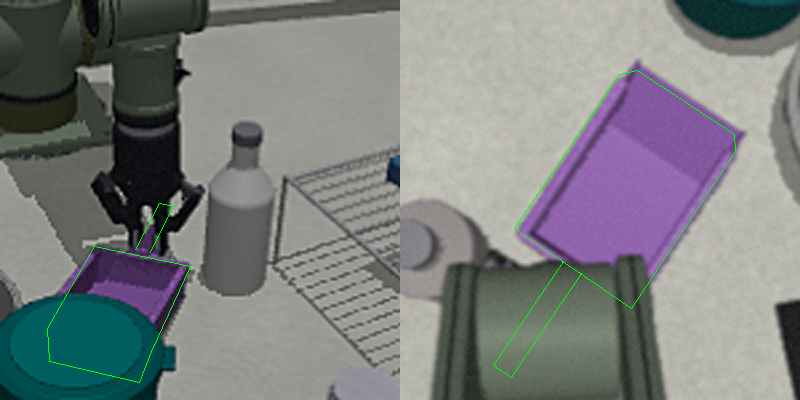

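In the top view the nose corners extend past the level outline, so the tray still sits slightly nose-up. I'll raise the loose grip a few mm to let the nose come down.

Call:
{"op": "step_arm", "data": {"increments": [[0, 0, -4, 0, 0.58], [0, 0, -4, 0, 0.58], [0, 0, 0, 0, 0.575], [0, 0, 0, 0, 0.575]]}}

```text
time_s: 36.5
eef_pos: [0.3888, 0.0614, 0.1048]
tcp_rot: [3.088, 0.029, 2.575]
contact_force: [0.5, -0.2, -0.7]
finger_gap: 0.018
```

```bash
cat > rig.py <<'E'
from st import *
def rig(p0,use=('scene','top'),verbose=True):
    obs=[]
    for n in use:
        shot(n)
        for k in ('tray_mid','tray_nose','rim_a','grip'):
            for q in pinpoint(n,k)[:2]:
                if q['score']>.45: obs.append((n,k,np.array(q['position'])))
    def W(q,L): return np.array([q[0],q[1],q[4]])+(R.from_euler('z',q[2])*R.from_euler('y',-q[3])).as_matrix()@np.array(L)
    def f(q):
        o=[]
        for n,k,u in obs:
            e=proj(n,W(q,LM[k]))[0]-u
            if k=='rim_a':
                e2=proj(n,W(q,LM['rim_b']))[0]-u
                if e2@e2<e@e: e=e2
            o.append(e*min(1,10/max(np.linalg.norm(e),1e-6)))
        return np.concatenate(o+[[(q[4]-.005)*100]])
    b=min((least_squares(f,[*p0,t,.005],x_scale=[.01,.01,.05,.05,.01]) for t in(-.3,-.15,0,.15,.3)),key=lambda z:z.cost)
    print('pose',b.x.round(3),'cost',round(b.cost,1),len(obs)); return b.x
E
python3 -c "
from rig import *
rig([.49,.002,2.57])
"
```

```text
[0.3888 0.0614 0.1048] [3.088 0.029 2.575] F [ 0.53 -0.15 -0.73] M [-0.079  0.014  0.02 ] 0.018040844992575022 36.5
G [0.392 0.063 0.051] along 0.283 across -0.152
pose [4.850e-01 5.000e-03 2.549e+00 8.200e-02 1.000e-03] cost 87.9 9
```

Call:
{"op": "step_arm", "data": {"increments": [[0, 0, 3, 0, 0.575], [0, 0, 2, 0, 0.575], [0, 0, 0, 0, 0.59], [0, 0, 0, 0, 0.6], [0, 0, 0, 0, 0.6]], "squeeze": 20}}

```text
time_s: 37.62
eef_pos: [0.3894, 0.0622, 0.1012]
tcp_rot: [3.086, 0.029, 2.574]
contact_force: [-0.5, -0.2, 2.8]
finger_gap: 0.0184
```

```bash
python3 -c "
from rig import *
rig([.485,.005,2.55])
"
```

```text
[0.3894 0.0622 0.1012] [3.086 0.029 2.574] F [-0.48 -0.18  2.8 ] M [-0.27   0.192 -0.016] 0.018364547324206983 37.625
G [0.392 0.064 0.047] along 0.283 across -0.153
pose [ 4.840e-01  2.000e-03  2.593e+00  5.600e-02 -1.000e-03] cost 13.6 8
```

Tilt is about 0.06 rad with the tray on the counter and held. Settle once more at a light grip, then release and rise.

Call:
{"op": "step_arm", "data": {"increments": [[0, 0, 0, 0, 0.58], [0, 0, 0, 0, 0.57], [0, 0, 0, 0, 0.6], [0, 0, 0, 0, 0.6], [0, 0, 0, 0, 0.6]], "squeeze": 20}}

```text
time_s: 38.75
eef_pos: [0.3894, 0.0622, 0.1012]
tcp_rot: [3.086, 0.029, 2.574]
contact_force: [-1.5, -0.7, 4.0]
finger_gap: 0.0184
```

```bash
python3 -c "
from rig import *
rig([.485,.005,2.57])
"
```

```text
[0.3894 0.0622 0.1012] [3.086 0.029 2.574] F [-1.47 -0.74  3.99] M [-0.316  0.161 -0.049] 0.01838618806465474 38.75
G [0.392 0.064 0.047] along 0.283 across -0.153
pose [ 0.485  0.     2.614 -0.037 -0.   ] cost 173.3 11
```

Call:
{"op": "step_arm", "data": {"increments": [[0, 0, 0, 0, 0.55], [0, 0, 0, 0, 0.5], [0, 0, 0, 0, 0.3], [0, 0, 0, 0, 0.2], [0, 0, 0, 0, 0.2], [0, 0, -25, 0, 0.2], [0, 0, -45, 0, 0.2], [0, 0, -45, 0, 0.2]]}}

```text
time_s: 40.25
eef_pos: [0.3812, 0.0585, 0.2153]
tcp_rot: [3.093, 0.021, 2.574]
contact_force: [0.7, 1.4, -0.6]
finger_gap: 0.0344
```

Call:
{"op": "step_arm", "data": {"increments": [[0, 0, -40, 0, 0.2], [0, 40, -20, 0, 0.2], [20, 50, 0, 0, 0.2], [20, 50, 0, 0, 0.2], [20, 50, 0, 0, 0.2], [0, 20, 0, 0, 0.2]]}}

```text
time_s: 41.0
eef_pos: [0.4427, 0.2711, 0.2916]
tcp_rot: [3.085, 0.029, 2.569]
contact_force: [0.4, 0.1, 0.9]
finger_gap: 0.0339
```

```bash
python3 -c "
from rig import *
x=rig([.485,.003,2.58])
p,k,e=fit_tray(x[:3]);print(p,k,e)
for q in [q for i in range(1) for q in pinpoint('top','peg0_mid')]:
    w=atz('top',q['position'],.015);print('peg',round(q['score'],2),w.round(3),round(np.hypot(*(w[:2]-[.549,-.217])),3))
for k,z in dict(pail=0,tub=0,bottle=0,can=0,dish=.004).items():
    for n in cams:
        q=pinpoint(n,k)[:1]
        if q: print(k,n,round(q[0]['score'],2),atz(n,q[0]['position'],z).round(3))
it=[(T2(x,OUT),(0,255,0)),(T2(x,HND),(0,255,0))]
a=overlay('top',it,(170,100,450,300),1.78,'');b=overlay('scene',it,(120,80,400,280),1.78,'')
cv2.imwrite('pics/p12.png',cv2.resize(np.vstack([a,b]),(420,600)))
"
```

```text
[0.4427 0.2711 0.2916] [3.085 0.029 2.569] F [0.44 0.11 0.9 ] M [-0.044  0.001  0.003] 0.033853005811167534 41.0
G [0.446 0.273 0.238] along 0.352 across -0.356
pose [0.488 0.003 2.556 0.057 0.007] cost 62.3 8
[4.89980660e-01 1.52312265e-03 2.55879370e+00] 11 [0.8 0.9 0.  3.  1.2 3.8 0.2 1.4 1.5 0.5 3.3 1.3 1.5 0.3 0.6 0.7 0.1 0.7
 3.5 1.2 1.  1.1]
peg 0.62 [ 0.596 -0.237  0.015] 0.051
pail scene 0.8 [ 0.555 -0.215  0.   ]
pail top 0.7 [ 0.559 -0.226  0.   ]
tub scene 0.76 [ 0.691 -0.102  0.   ]
tub top 0.74 [ 0.688 -0.092  0.   ]
bottle scene 0.93 [0.427 0.151 0.   ]
bottle top 0.88 [0.422 0.16  0.   ]
can scene 0.8 [0.714 0.186 0.   ]
can top 0.55 [0.718 0.199 0.   ]
dish scene 0.37 [ 0.48  -0.058  0.004]
dish top 0.96 [ 0.358 -0.205  0.004]
```

```bash
python3 -c "
from rig import *
for n in('top','scene'): shot(n)
old=cv2.imread('pics/top1.png')
def cnt(im): 
    h=cv2.cvtColor(im,cv2.COLOR_BGR2HSV); return ((h[...,1]<45)&(h[...,2]>185)).astype(np.uint8)
new=cams['top']['img'][:,:,::-1].copy()
yy,xx=np.mgrid[:384,:512]
pm=(np.hypot(xx-373,yy-188.5)<46)
def poly(q):
    m=np.zeros((384,512),np.uint8);cv2.fillPoly(m,[q.astype(np.int32)],1);return m>0
t0=poly(proj('top',T2([.567,.234,1.725],OUT)));t1=poly(proj('top',T2([.49,.0015,2.559],OUT)))
a,b=cnt(old),cnt(new)
print('old in tray',a[t0].sum(),'old pail',a[pm].sum(),'new pail',b[pm].sum(),'new tray',b[t1].sum())
for n in cams: print(n,[(round(q['score'],2),np.round(q['position']),int(q['mask'].sum())) for q in regions_of(n,'peg0_mid')])
k,l,s,c=cv2.connectedComponentsWithStats(b)
print([(x.round().tolist(),int(t[4])) for x,t in zip(c[1:],s[1:]) if t[4]>15])
"
```

```text
[0.4427 0.2683 0.2917] [3.085 0.029 2.566] F [ 0.14 -0.29 -0.05] M [-0.024  0.012  0.044] 0.034186335465695404 42.75
G [0.446 0.27  0.238] along 0.352 across -0.352
old in tray 67 old pail 0 new pail 441 new tray 60
top [(0.67, array([369., 177.]), 130), (0.47, array([379., 185.]), 7072)]
scene []
[([299.0, 169.0], 78114), ([424.0, 15.0], 45), ([328.0, 18.0], 33), ([433.0, 21.0], 30), ([208.0, 24.0], 92), ([363.0, 28.0], 29), ([225.0, 33.0], 16), ([508.0, 49.0], 32), ([2.0, 53.0], 20), ([31.0, 85.0], 20), ([40.0, 90.0], 34), ([24.0, 107.0], 84), ([34.0, 102.0], 20), ([12.0, 110.0], 26), ([24.0, 124.0], 166), ([124.0, 121.0], 61), ([459.0, 129.0], 136), ([79.0, 130.0], 174), ([144.0, 128.0], 25), ([130.0, 128.0], 48), ([475.0, 129.0], 33), ([118.0, 131.0], 19), ([84.0, 137.0], 267), ([5.0, 135.0], 31), ([471.0, 136.0], 28), ([12.0, 136.0], 16), ([148.0, 137.0], 21), ([465.0, 139.0], 19), ([482.0, 138.0], 34), ([127.0, 140.0], 31), ([10.0, 144.0], 78), ([21.0, 181.0], 1308), ([48.0, 145.0], 44), ([149.0, 145.0], 28), ([94.0, 147.0], 41), ([75.0, 151.0], 36), ([72.0, 167.0], 790), ([491
[... 706 characters left out ...]
 225.0], 62), ([68.0, 262.0], 100), ([355.0, 263.0], 63), ([146.0, 302.0], 951), ([175.0, 284.0], 763), ([66.0, 297.0], 1950), ([353.0, 279.0], 473), ([464.0, 286.0], 16), ([374.0, 295.0], 20), ([473.0, 301.0], 55), ([354.0, 298.0], 16), ([463.0, 303.0], 38), ([492.0, 303.0], 18), ([293.0, 313.0], 64), ([480.0, 310.0], 23), ([490.0, 312.0], 24), ([505.0, 318.0], 41), ([509.0, 325.0], 23), ([489.0, 325.0], 20), ([294.0, 327.0], 16), ([302.0, 332.0], 29), ([293.0, 334.0], 18), ([174.0, 340.0], 71), ([346.0, 337.0], 18), ([170.0, 367.0], 1143), ([166.0, 341.0], 16), ([495.0, 346.0], 46), ([461.0, 351.0], 51), ([483.0, 372.0], 578), ([483.0, 358.0], 23), ([2.0, 377.0], 34), ([452.0, 369.0], 21)]
```

```bash
python3 -c "
from workcell import r
print(r.close_job()); print(r.get_state()['time_s'])"
```

```text
the job is handed in; nothing more can be done
None
the job is handed in; nothing more can be done
```

I drew the tray out by its rim, let it stand free, tipped the pegs into the pail and set the empty tray back on the counter. I then let go and handed the job in at about 43 s of the 54 s allowed. No verdict was reported.

**Trouble on the way:**
- **Tray shift:** my first closing on the handle was too shallow and moved the tray about 15 mm.
- **Nose-up tilt:** during the lift the tray swung about 50° nose-up, most likely because the handle's tip caught under the shelf edge. The weight stayed at about 2.3 N, so no pegs were lost. I levelled it on a free patch of counter.
- **Tipping:** I tipped it by loosening the grip so the tray pivoted in the fingers, leaning on the pail's rim, to about 0.76 rad with the lip inside the pail mouth.

**Last checks:**
- **Tray:** it stands at about (0.49, 0.00), clear of the shelf. One fit gave a tilt of 0.06 rad, and a level model also fits to within about 4 px.
- **Pegs:** six bright blobs lie inside the pail's outline, but the peg detector found only one peg with any confidence. The tray showed empty during the pour.
- **Other objects:** the pail, tub, bottle and tin read within about 15 mm of their starts, and so did the dish in the top view. The scene camera gave a stray low-score hit for the dish, which I ignored.

**Unsure:**
- **Held set-down:** I could not confirm this step directly. Camera fits of tray tilt while it was held ran from −0.04 to +0.06 rad.
- **No last look:** the 12-picture limit blocked a final look at the scene.

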